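# Shift the filament winder into third

## Task

Put the bench filament winder into third gear: push its red-topped gear lever through the H-shaped gate, along its present slot to the cross channel, across to the right-hand side, then forward (away from the robot) as far as it goes into the third slot, the one with the green mark. Only push the lever, with the fingertips or the outside of the fingers: do not pinch or grip it. Leave the lever standing in third and the glue stick, bottle, jar and screwdriver where they are.

Things in the scene. Friction and masses are not known exactly. Their poses are not given: they have to be found in the camera images.
- winder: Fixed winder: black gearbox 150 x 150 mm, 93 mm high, on a 200 x 190 mm foot. Origin at table level under the middle of the gate; x forward (away from the robot), y left, z up; yaw within 0.3 rad. Orange spool 140 mm across at y = 140 to 212 mm, top 145 mm high; motor at the far side out to x = 121 mm, 70 mm high.
- gate (a point): Middle of the gate plate's top (110 x 96 mm aluminium), 105 mm above the table; axes as the winder's. H gate: two fore-and-aft slots 13 mm wide at y = +18 and -18 mm, x = -28 to 28 mm, joined by a 13 mm cross channel at x = 0. First is forward left, second rear left, third forward right (green mark, three pips), fourth rear right.
- slot3 (a point): Where the stem stands at plate height when fully in third: in the forward right slot, beside the green mark, at gate x = 21, y = -18 mm. Axes as the winder's.
- knob (a point): Centre of the lever's red grip: octagonal prism, 32 mm across flats (flats face winder x and y when upright), 40 mm high, white disc on top, on a 9 mm steel stem. It is 165 mm up the stem from the pivot, which lies 20 mm above the winder's origin: upright, 185 mm above the table. z runs up the stem.
- across (a joint): Sideways tilt of the lever, rad: -0.22 = at the left stop (in line with first and second), 0 = upright, 0.22 = at the right stop (third and fourth). Knob at winder y = -165 mm x sin(across) x cos(fore). Starts at the left. About 2.5 N at the knob moves it; it stays where it is left.
- fore (a joint): Fore-and-aft tilt, rad: 0.25 = fully forward (first or third by side), 0 = in the cross channel, -0.25 = fully back (second or fourth). Knob at winder x = 165 mm x sin(fore). Starts anywhere from -0.25 to 0.25. The lever crosses only within about 0.03 of 0 (rounded slot corners help). Same stiffness.
- glue: Bystander: loose yellow glue stick, upright, 31 mm across, 98 mm high, right of the winder. Origin: centre of its underside.
- cleaner: Bystander: loose white bottle with blue label and cap, upright, 60 mm across, 150 mm high, right of the winder. Origin: centre of its underside.
- jar: Bystander: loose amber jar with steel lid, upright, 44 mm across, 50 mm high, beyond the winder to the right. Origin: centre of its underside.
- driver: Bystander: loose screwdriver, 150 mm long, lying across on the table between the robot and the winder. Its x axis runs from handle to tip.

How it is judged:
On the way:
1. the lever is across at the right-hand end of the cross channel (value of joint across above 0.17 rad and value of joint fore between -0.08 and 0.08 rad), for 0.02 s.
At the end, for the whole second after the job is handed in: The lever rests in the third slot: tilted right by more than 0.17 rad and forward by more than 0.20 rad (its stop is at 0.25), not moving; each bystander within 30 mm of its start (value of joint across above 0.17 rad and value of joint fore above 0.2 rad and velocity of joint fore between -0.03 and 0.03 rad/s and distance of each of glue, cleaner, jar, driver from where it was at the start of the episode below 0.03 m); the robot touches nothing.
It fails at once if the lever's grip is pinched: fingers press on opposite sides of it at once (contact force between each of fore_c1, fore_c4 and the fingers above 1 N or contact force between each of fore_c1, fore_c5 and the fingers above 1 N or contact force between each of fore_c1, fore_c6 and the fingers above 1 N or contact force between each of fore_c2, fore_c5 and the fingers above 1 N or contact force between each of fore_c2, fore_c6 and the fingers above 1 N or contact force between each of fore_c2, fore_c7 and the fingers above 1 N or contact force between each of fore_c3, fore_c6 and the fingers above 1 N or contact force between each of fore_c3, fore_c7 and the fingers above 1 N or contact force between each of fore_c3, fore_c8 and the fingers above 1 N or contact force between each of fore_c4, fore_c7 and the fingers above 1 N or contact force between each of fore_c4, fore_c8 and the fingers above 1 N or contact force between each of fore_c5, fore_c8 and the fingers above 1 N).
It fails at once if a bystander is shoved, lifted or carried, that is moved more than 30 mm, raised more than 15 mm, or knocked over (distance of any of glue, cleaner, jar, driver from where it was at the start of the episode above 0.03 m or height (world z) of any of glue, cleaner, jar, driver above 0.015 m or angle between any of glue, cleaner, jar's own z axis and vertical above 0.5 rad).
It also fails if it takes over 45 s, if anything falls off the work surface, if the arm or the gripper's body presses on something with over 40 N, if the wrist force passes 120 N, or if a joint passes its speed limit or range.

## Robot

A 6-joint arm with a two-finger parallel gripper is mounted at the origin on the work surface. World frame = base frame: x ahead of the robot, y to its left, z up, the work surface at z = 0. Lengths are in m, angles in rad, forces in N, time in s.
With the tool pointing down it reaches from about 0.375 to 0.75 m from the base axis. Payload 9 kg.
Tool frame: the origin (TCP) lies on the centre line of the jaws, within the pads' length; the fingertips stand 8 mm ahead of it and the grasp point (between the pads) lies 11 mm behind it; z points along the fingers, y is the line along which they close (so a half turn about z gives the same grasp; the last joint's range is limited). The gripper opens to 85 mm and grips with 20 to 120 N. Pads are 22 mm wide; open, the fingers measure 114 mm over their backs; the gripper's body (76 mm by 85 mm) begins 54 mm behind the grasp point. The pads swing forward as they close: fully open they stand 13 mm farther back than shut.
Start: joints at [-1.516, 0.104, 0.097, 1.564, 0, 1.353], TCP at [0.162, -0.578, 0.239] pointing down, gripper open.
Joint ranges: [-2.99, 2.99], [-0.84, 1.86], [-1.1, 1.16], [-1.84, 2.11], [-1.51, 1.56], [-3.14, 3.14]. Speed limits (rad/s): [2.22, 2.22, 2.57, 3.14, 3.14, 3.14].

## Interface

Orientations are given as a unit quaternion [w, x, y, z].
In Python, from workcell import bot gives the robot as it stands.
- The arm moves only by the shell command python3 -m crank 'ROWS' [FORCE]. ROWS is a JSON object of lists of equal length, an entry for each row: "gripper": the opening, from -1 (shut) to 1 (fully open); "linear": the shift along the tool's x, y, z in mm, a list of three; "twist": the turn, a rotation vector about the tool's x, y, z in degrees, a list of three. A call has 1 to 5 rows; each row is the pose to reach, as a shift and turn from the pose commanded when the call began, along the tool's axes at that moment; what a row does not reach only later rows make up. A row lasts 1/8 s, in which the tool goes at most 62.5 mm and 10.7 degrees, less where a joint would pass 70% of its speed; a pose out of reach is approached as far as the arm can. A call with a gripper value outside its range is refused whole. The fingers move at their own pace and stop on an object; FORCE is the grip in N (left out, the last holds). Time passes only in rows, so rows that repeat a pose let the fingers close. It gives the time, the measured TCP pose, the force, the opening and the grip force at its end, in the units of the state.
- bot.get_obs(): the state, without advancing time (a new reading comes with each control period).
- bot.grab_frame(name): name is "side" or "top" or "wrist"; returns the picture (480x640x3 uint8, red, green, blue); there is no depth.
- bot.camera_info(name): a dict with "intrinsics" (3x3 intrinsics, pixels), "k1" (the pictures are not rectified: a ray, as slopes to the right and down, at radius r is drawn at 1 + k1 r^2 times it, then the intrinsics apply), "xyz" and "orientation" of the camera in the world; the wrist camera has in their place "T_tool_cam" (4x4, takes a point from camera to tool coordinates, whose origin is the TCP and whose axes are the flange's). Camera axes: x right, y up, looking along -z (the intrinsics and any distortion apply to the point x, -y, -z); pixel columns grow to the right and rows downward; lengths in m; the calibration is good to about 2 mm. A picture is of the moment at which its call begins: read the wrist's pose just before it. camera_info takes no time and is no camera call.
- bot.close_job(): hands the job in; it is judged then, once.
Trained networks look in the newest picture that a camera, given by its name, has taken for a name from the list of things; names that differ only in an ending like _2 or _b are one class to them, and where a whole thing is asked for, a point or a joint stands for the part that bears it (a point fixed in the world has none). Each returns a list of dicts, best first, with "score" (0 to 1); they miss things now and then, are a little off and sometimes report something else, mostly with a low value. They report only what shows in the picture. A call takes as long as a camera call.
- bot.boxes_of(camera, name): "box" ([centre column, centre row, width, height] in pixels, round what is visible of it).
- bot.silhouettes(camera, name): "pixels" (480x640 bool, what is visible of it) and "box" ([centre column, centre row, width, height] in pixels, round what is visible of it).
- bot.landmark_of(camera, name): "position" ([row, column] in pixels: a listed point, or the origin of a listed thing).
The state is a dict: "clock": time; "qpos": joint angles; "joint_vel": joint speeds; "effort": joint torques, N m; "ee_pos": TCP position; "eef_rot": TCP orientation; "contact_force": force on the tool from outside, world axes, zero at the start; "ft_torque": the same for the moment, N m; "finger_gap": finger opening in m; "grasp_force": force on a finger pad.
Only numpy, scipy, OpenCV 4.12 (cv2) and the standard library are available. Lean on these libraries where they do the work, as an engineer would, in place of code of your own. Each camera call takes 0.05 s, during which the arm holds its last target. There are 200 camera calls.

## Working session

There is one attempt and no reset: what is moved stays moved. The work goes in short steps, Python scripts to look and compute and a shell command to move; the robot and the scene stay as the last step left them, time stands still between calls to the robot, and variables do not carry over. Pictures are saved under pics/ and viewed, at most 10 in all, crops included, and the job is handed in when it is done.

```bash
ls; mkdir -p pics; cat > h.py <<'E'
import numpy as np,cv2
from scipy.spatial.transform import Rotation as R
from workcell import bot
def q2R(q): return R.from_quat([q[1],q[2],q[3],q[0]]).as_matrix()
def cam(name):
    c=bot.camera_info(name); K=np.array(c["intrinsics"])
    if "T_tool_cam" in c:
        o=bot.get_obs(); T=np.eye(4);T[:3,:3]=q2R(o["eef_rot"]);T[:3,3]=o["ee_pos"]; T=T@np.array(c["T_tool_cam"]); return K,c["k1"],T[:3,3],T[:3,:3]
    return K,c["k1"],np.array(c["xyz"]),q2R(c["orientation"])
def ray(C,row,col):
    K,k1,p,Rm=C
    d=np.array([(col-K[0,2])/K[0,0],(row-K[1,2])/K[1,1]]);u=d.copy()
    for _ in range(20): u=d/(1+k1*(u@u))
    v=Rm@np.array([u[0],-u[1],-1]);return p,v/np.linalg.norm(v)
def atz(C,row,col,z):
    p,v=ray(C,row,col);return p+v*(z-p[2])/v[2]
def proj(C,X):
    K,k1,p,Rm=C; c=Rm.T@(np.array(X)-p);u=np.array([c[0],-c[1]])/-c[2];u=u*(1+k1*(u@u));return K[0,0]*u[0]+K[0,2],K[1,1]*u[1]+K[1,2]
def tri(a,b):
    (p,v),(q,w)=a,b; A=np.stack([v,-w],1);s=np.linalg.lstsq(A,q-p,rcond=None)[0]
    x,y=p+v*s[0],q+w*s[1];return (x+y)/2,np.linalg.norm(x-y)
E
cat > a.py <<'E'
from h import *
np.set_printoptions(precision=4,suppress=True)
L={}
Hs=dict(gate=.105,slot3=.105,knob=None,winder=0,glue=0,cleaner=0,jar=0,driver=.01)
for n in("top","side"):
    im=bot.grab_frame(n);cv2.imwrite(f"pics/{n}0.png",im[:,:,::-1]);C=cam(n);print(n,C[2],C[3][:,2])
    for k,z in Hs.items():
        r=bot.landmark_of(n,k)
        if r:
            L[n,k]=ray(C,*r[0]["position"]); print(n,k,r[0]["score"],r[0]["position"],atz(C,*r[0]["position"],z if z is not None else .182))
for k in Hs:
    if("top",k) in L and("side",k) in L: print(k,*tri(L["top",k],L["side",k]))
print(bot.get_obs())
E
python3 a.py
```

```text
pics
top [ 0.4973 -0.0729  1.0464] [-0.0958 -0.0039  0.9954]
top gate 0.81 [241.8, 270.9] [0.5704 0.0491 0.105 ]
top slot3 0.65 [227.0, 279.2] [0.5992 0.0343 0.105 ]
top knob 0.78 [240.4, 241.8] [0.5654 0.0905 0.182 ]
top winder 0.89 [243.9, 272.7] [0.5742 0.0587 0.    ]
top glue 0.57 [215.4, 338.8] [ 0.6387 -0.0795  0.    ]
top cleaner 0.94 [243.5, 377.3] [ 0.5811 -0.1625  0.    ]
top jar 0.73 [171.6, 306.8] [ 0.7317 -0.0084  0.    ]
top driver 0.83 [310.9, 267.3] [0.4337 0.0636 0.01  ]
side [0.5231 0.4597 0.5483] [-0.0732  0.7925  0.6055]
side gate 0.9 [319.9, 312.0] [0.572  0.0564 0.105 ]
side slot3 0.85 [309.9, 296.7] [0.5945 0.0412 0.105 ]
side knob 0.68 [299.2, 316.3] [0.5626 0.0947 0.182 ]
side winder 0.6 [372.0, 314.4] [0.5676 0.0602 0.    ]
side glue 0.91 [301.6, 281.7] [ 0.6392 -0.0736  0.    ]
side cleaner 0.74 [270.6, 322.7] [ 0.5793 -0.1606  0.    ]
side jar 0.75 [324.1, 219.5] [ 0.7284 -0.0115  0.    ]
side driver 0.75 [380.1, 406.6] [0.4371 0.0659 0.01  ]
gate [0.5719 0.0501 0.098 ] 0.0018410961688897817
slot3 [0.5977 0.0349 0.0985] 0.004325348075766535
knob [0.5644 0.0911 0.1784] 0.0027262548534920826
winder [ 0.571   0.0589 -0.0017] 0.006559156301729497
glue [ 0.64   -0.0795 -0.0061] 0.0009668536838820057
cleaner [ 0.5803 -0.1626 -0.0017] 0.0017052466888391364
jar [ 0.7292 -0.0089  0.0031] 0.0036629576950381023
driver [0.4351 0.0638 0.007 ] 0.003147533658690939
{'clock': 0.9, 'qpos': array([-1.5157,  0.1041,  0.0973,  1.5639, -0.    ,  1.3531]), 'joint_vel': array([-0.0018, -0.0004, -0.0009,  0.002 , -0.0001,  0.    ]), 'effort': array([  0.0036, -55.6773,  50.3762,   0.0013,  -0.0002,  -0.    ]), 'ee_pos': array([ 0.1617, -0.5778,  0.2394]), 'eef_rot': array([ 0.0001,  0.9907,  0.136 , -0.    ]), 'contact_force': array([ 0.0201,  0.6178, -1.2213]), 'ft_torque': array([ 0.0656, -0.0116, -0.0275]), 'grasp_force': 0.0, 'finger_gap': 0.08563125481939009}
```

```bash
python3 -c "
import cv2,numpy as np
a=cv2.imread('pics/top0.png')[150:350,180:440];b=cv2.imread('pics/side0.png')[180:480,160:560]
a=cv2.resize(a,(390,300),interpolation=3)
cv2.imwrite('pics/c0.png',np.hstack([a,b]))"
```

```text
(no output)
```

View pics/c0.png

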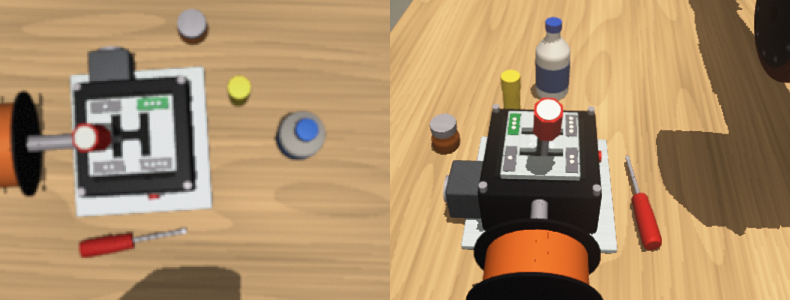

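The lever is at the left, close to the cross channel (knob at crop pixel 88,138, H centre at 130,135), and the winder's yaw is small and positive. I'll travel with closed fingers, away from the bottle.

```bash
python3 -m crank '{"gripper":[-1,-1,-1,-1,-1],"linear":[[41,-46,-10],[82,-92,-20],[123,-138,-30],[164,-184,-40],[205,-230,-50]],"twist":[[0,0,-9],[0,0,-18],[0,0,-27],[0,0,-36],[0,0,-45]]}'
cat > st.py <<'E'
import sys
from h import *
np.set_printoptions(precision=4,suppress=True)
o=bot.get_obs();Rm=q2R(o["eef_rot"]);print(o["clock"],o["ee_pos"],"x",Rm[:,0],"z",Rm[:,2],"F",o["contact_force"])
if len(sys.argv)>3:
    t=np.array([float(a) for a in sys.argv[1:4]]);print("tool shift mm",Rm.T@(t-o["ee_pos"])*1000)
E
python3 st.py .485 .09 .29
python3 - <<'E'
from h import *
C=cam("top");P=[atz(C,150+v/1.5,180+u/1.5,.012)[:2] for u,v in((72,77),(203,68),(211,208),(77,216))]
print(P,np.mean(P,0))
for a,b,o in((1,0,90),(2,3,90),(3,0,0),(2,1,0)):
    d=P[b]-P[a];print(np.degrees(np.arctan2(d[1],d[0]))-o,np.linalg.norm(d))
E
```

```text
clock: 1.52
ee_pos: [0.2976, -0.2993, 0.2897]
eef_rot: [0.0, 0.862, 0.507, 0.0]
contact_force: [1.6, -0.4, 0.5]
finger_gap: -0.0001
grasp_force: 0.0
1.525 [ 0.2976 -0.2993  0.2897] x [ 0.4864  0.8737 -0.0004] z [ 0.0005 -0.0007 -1.    ] F [ 1.6411 -0.4248  0.4813]
tool shift mm [431.3346 -25.6382  -0.4513]
[array([0.66101408, 0.15597213]), array([ 0.67844403, -0.02884389]), array([ 0.48300825, -0.04588517]), array([0.46626841, 0.13993032])] [0.5721837  0.05529335]
5.387614386384854 0.18563610695159674
5.1477943923813285 0.18656800047835156
4.708999147565015 0.1954052631880141
4.983374951316712 0.1961773457976941
```

```bash
python3 -m crank '{"gripper":[-1,-1,-1,-1,-1],"linear":[[60,-4,0],[120,-8,0],[180,-11,0],[240,-15,0],[300,-18,0]],"twist":[[0,0,-7],[0,0,-14],[0,0,-21],[0,0,-28],[0,0,-34]]}'
python3 st.py .500 .084 .29
```

```text
clock: 2.15
ee_pos: [0.4292, -0.0289, 0.2897]
eef_rot: [0.001, 0.677, 0.736, 0.0]
contact_force: [0.8, -0.7, 0.4]
finger_gap: -0.0003
grasp_force: 0.0
2.15 [ 0.4292 -0.0289  0.2897] x [-0.0844  0.9964 -0.0008] z [ 0.0013 -0.0007 -1.    ] F [ 0.7649 -0.6626  0.442 ]
tool shift mm [106.5339  80.1039  -0.3326]
```

```bash
python3 -m crank '{"gripper":[-1,-1,-1],"linear":[[45,35,0],[90,65,0],[106,65,0]],"twist":[[0,0,0],[0,0,0],[0,0,0]]}' | head -2
cat > w.py <<'E'
import sys
from h import *
np.set_printoptions(precision=4,suppress=True)
nm=sys.argv[1]; Or=np.array([.5715,.053,0]);psi=.087
W=np.array([[np.cos(psi),np.sin(psi),0],[-np.sin(psi),np.cos(psi),0],[0,0,1]])
ims=[]
LL={}
for n in("wrist","top","side"):
    C=cam(n);im=bot.grab_frame(n)[:,:,::-1].copy()
    for k,z in(("knob",.182),("gate",.105),("slot3",.105)):
        r=bot.landmark_of(n,k)
        if r:
            p=r[0]["position"];LL.setdefault(k,[]).append(ray(C,*p));print(n,k,r[0]["score"],p,W@(atz(C,*p,z)-Or)*1000)
    ims.append(im if n=="wrist" else cv2.resize(im[190:310,200:360],(640,480)) if n=="top" else im)
for k,v in LL.items():
    A=sum(np.eye(3)-np.outer(d,d) for p,d in v);b=sum((np.eye(3)-np.outer(d,d))@p for p,d in v)
    X=np.linalg.solve(A,b);print(k,len(v),X,W@(X-Or)*1000)
cv2.imwrite(f"pics/{nm}.png",np.hstack([cv2.resize(i,(400,300)) for i in ims[:2]]))
o=bot.get_obs();t=W@(o["ee_pos"]-Or)*1000;print("tcp winder",t,o["clock"],o["contact_force"])
E
python3 w.py w1
```

```text
clock: 2.52
ee_pos: [0.4854, 0.0825, 0.2886]
wrist knob 0.88 [234.6, 417.2] [ -6.2373  38.2403 182.    ]
wrist gate 0.69 [247.3, 396.9] [ -1.0431   1.91   105.    ]
wrist slot3 0.59 [265.9, 422.2] [ 26.0068 -17.9418 105.    ]
top knob 0.96 [238.2, 243.2] [  0.9533  35.2468 182.    ]
top gate 0.82 [240.2, 269.9] [  1.721   -2.0184 105.    ]
top slot3 0.71 [229.2, 276.2] [ 22.0531 -15.0735 105.    ]
side knob 0.97 [299.1, 318.8] [ -8.0512  42.078  182.    ]
side gate 0.68 [320.9, 311.2] [  1.7681   5.099  105.    ]
side slot3 0.83 [312.6, 292.1] [ 27.6024  -8.5962 105.    ]
knob 3 [0.5647 0.0889 0.1766] [ -3.6601  36.3806 176.6028]
gate 3 [0.5734 0.0521 0.0976] [ 1.7736 -1.072  97.6256]
slot3 3 [0.5987 0.0393 0.1004] [ 25.9136 -15.969  100.4426]
tcp winder [-84.0767  33.9852 289.3657] 3.125 [-0.1811 -0.2325  0.7557]
```

View pics/w1.png

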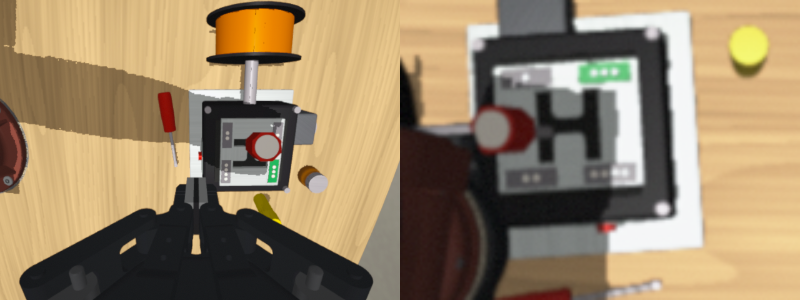

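```bash
python3 -m crank '{"gripper":[-1,-1,-1,-1],"linear":[[0,24,40],[0,24,80],[0,24,107],[0,28,107]],"twist":[[0,0,0],[0,0,0],[0,0,0],[0,0,0]]}'
python3 -m crank '{"gripper":[-1,-1],"linear":[[0,6,0],[0,6,0]],"twist":[[0,0,0],[0,0,0]]}'
python3 -m crank '{"gripper":[-1,-1],"linear":[[0,4,0],[0,4,0]],"twist":[[0,0,0],[0,0,0]]}'

```

```text
clock: 3.62
ee_pos: [0.5114, 0.0823, 0.1804]
eef_rot: [-0.001, 0.678, 0.735, -0.001]
contact_force: [-0.4, -0.0, -0.1]
finger_gap: 0.0001
grasp_force: 0.0
clock: 3.88
ee_pos: [0.5199, 0.0827, 0.1839]
eef_rot: [0.001, 0.678, 0.735, 0.001]
contact_force: [0.3, -1.0, -0.9]
finger_gap: -0.0001
grasp_force: 0.0
clock: 4.12
ee_pos: [0.5231, 0.0831, 0.1827]
eef_rot: [0.0, 0.678, 0.735, 0.0]
contact_force: [0.2, 0.3, -0.6]
finger_gap: 0.0001
grasp_force: 0.0
```

```bash
python3 -m crank '{"gripper":[-1,-1],"linear":[[0,4,0],[0,4,0]],"twist":[[0,0,0],[0,0,0]]}' | sed -n '2p;4p'
python3 -m crank '{"gripper":[-1,-1],"linear":[[0,3,0],[0,3,0]],"twist":[[0,0,0],[0,0,0]]}'| sed -n '2p;4p'
python3 -m crank '{"gripper":[-1,-1],"linear":[[0,2,0],[0,2,0]],"twist":[[0,0,0],[0,0,0]]}'| sed -n '2p;4p'

```

```text
ee_pos: [0.5269, 0.0835, 0.1823]
contact_force: [-1.0, 0.3, -0.2]
ee_pos: [0.5298, 0.0837, 0.1822]
contact_force: [0.5, 0.6, 0.0]
ee_pos: [0.5318, 0.0838, 0.1823]
contact_force: [-1.8, 0.8, 0.1]
```

```bash
python3 -m crank '{"gripper":[-1,-1],"linear":[[0,2,0],[0,2,0]],"twist":[[0,0,0],[0,0,0]]}' | sed -n '2p;4p'
python3 -m crank '{"gripper":[-1,-1],"linear":[[0,2,0],[0,2,0]],"twist":[[0,0,0],[0,0,0]]}'| sed -n '2p;4p'
python3 w.py w2
```

```text
ee_pos: [0.5336, 0.084, 0.1823]
contact_force: [-0.9, 0.0, 0.5]
ee_pos: [0.5356, 0.0842, 0.1824]
contact_force: [-2.3, -0.1, 1.6]
wrist knob 0.69 [294.9, 379.5] [ -3.6719  40.0494 182.    ]
top knob 0.55 [237.7, 242.2] [  1.9386  36.9758 182.    ]
top gate 0.82 [240.8, 267.8] [  0.8136   2.0488 105.    ]
top slot3 0.89 [226.5, 278.6] [ 26.9564 -19.9148 105.    ]
side knob 0.75 [301.2, 317.0] [ -6.1167  45.478  182.    ]
side gate 0.72 [320.9, 311.0] [  2.0277   5.1088 105.    ]
side slot3 0.82 [310.8, 297.0] [ 21.3378 -12.1051 105.    ]
knob 3 [0.5662 0.0906 0.1759] [ -1.9768  37.9003 175.8618]
gate 2 [0.5729 0.0555 0.102 ] [  1.6107   2.4151 101.9711]
slot3 2 [0.5979 0.0361 0.0981] [ 24.8173 -19.1082  98.0888]
tcp winder [-33.0455  34.1662 182.2834] 5.975 [-2.346  -0.0085  2.3083]
```

View pics/w2.png

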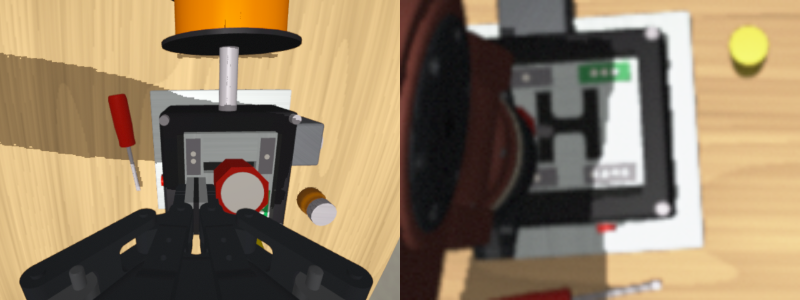

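```bash
python3 -m crank '{"gripper":[-1,-1,-1],"linear":[[0,2,0],[0,3,0],[0,3,0]],"twist":[[0,0,0],[0,0,0],[0,0,0]]}' | sed -n '2p;4p'
python3 -m crank '{"gripper":[-1,-1,-1],"linear":[[0,-15,0],[0,-25,0],[0,-25,0]],"twist":[[0,0,0],[0,0,0],[0,0,0]]}'| sed -n '2p;4p'
python3 w.py w3
```

```text
ee_pos: [0.5387, 0.0844, 0.1822]
contact_force: [-2.1, -0.1, 2.0]
ee_pos: [0.5136, 0.0823, 0.1824]
contact_force: [0.2, -0.2, -0.0]
wrist knob 0.86 [296.2, 437.5] [  0.0783  39.1349 182.    ]
wrist gate 0.71 [294.0, 397.3] [  2.7071   1.5751 105.    ]
wrist slot3 0.87 [316.4, 428.3] [ 26.1008 -16.2689 105.    ]
top knob 0.44 [237.5, 238.2] [  2.7124  44.0325 182.    ]
top gate 0.66 [241.2, 269.3] [ -0.1209  -0.7807 105.    ]
top slot3 0.77 [228.2, 276.6] [ 23.925  -15.9314 105.    ]
side knob 0.61 [298.5, 313.8] [ -2.3692  41.3453 182.    ]
side gate 0.65 [321.9, 308.6] [  5.0657   6.9583 105.    ]
side slot3 0.66 [311.3, 294.8] [ 24.1953 -11.0836 105.    ]
knob 3 [0.5673 0.0954 0.185 ] [ -0.4707  42.6015 185.0451]
gate 3 [0.5749 0.053  0.0984] [ 3.3737 -0.2857 98.3847]
slot3 3 [0.5979 0.0395 0.1026] [ 25.0818 -15.7001 102.5785]
tcp winder [-54.9973  34.3089 182.2077] 7.325 [ 0.0545 -0.2833  0.3374]
```

```bash
python3 -m crank '{"gripper":[-1,-1,-1,-1],"linear":[[50,0,0],[50,40,0],[50,56,0],[45,56,0]],"twist":[[0,0,0],[0,0,0],[0,0,0],[0,0,0]]}' | sed -n '2p;4p'
python3 -m crank '{"gripper":[-1,-1,-1],"linear":[[-4,0,0],[-8,0,0],[-8,0,0]],"twist":[[0,0,0],[0,0,0],[0,0,0]]}'| sed -n '2p;4p'
python3 -m crank '{"gripper":[-1,-1],"linear":[[-5,0,0],[-5,0,0]],"twist":[[0,0,0],[0,0,0]]}'| sed -n '2p;4p'
```

```text
ee_pos: [0.5662, 0.1319, 0.1818]
contact_force: [0.1, 0.4, -0.3]
ee_pos: [0.5663, 0.1235, 0.1825]
contact_force: [-0.4, 1.8, -0.9]
ee_pos: [0.567, 0.1187, 0.1826]
contact_force: [-0.6, 2.8, 2.2]
```

```bash
for i in 1; do python3 -m crank '{"gripper":[-1,-1,-1],"linear":[[-4,0,0],[-8,0,0],[-8,0,0]],"twist":[[0,0,0],[0,0,0],[0,0,0]]}'| sed -n '2p;4p'; done
python3 -m crank '{"gripper":[-1,-1,-1],"linear":[[-4,0,0],[-8,0,0],[-8,0,0]],"twist":[[0,0,0],[0,0,0],[0,0,0]]}'| sed -n '2p;4p'
```

```text
ee_pos: [0.5677, 0.1105, 0.1822]
contact_force: [-0.1, 2.3, 2.4]
ee_pos: [0.5683, 0.1025, 0.1822]
contact_force: [-0.3, 3.0, 1.4]
```

```bash
python3 -m crank '{"gripper":[-1,-1,-1,-1,-1],"linear":[[-6,0,0],[-12,0,0],[-18,0,0],[-24,0,0],[-30,0,0]],"twist":[[0,0,0],[0,0,0],[0,0,0],[0,0,0],[0,0,0]]}'| sed -n '2p;4p'
python3 -m crank '{"gripper":[-1,-1,-1,-1],"linear":[[-6,0,0],[-12,0,0],[-18,0,0],[-20,0,0]],"twist":[[0,0,0],[0,0,0],[0,0,0],[0,0,0]]}'| sed -n '2p;4p'
python3 w.py w4
```

```text
ee_pos: [0.5707, 0.0725, 0.1823]
contact_force: [0.7, 2.7, 1.9]
ee_pos: [0.5721, 0.0526, 0.1818]
contact_force: [0.0, 3.0, -1.0]
wrist gate 0.61 [239.4, 314.5] [  1.604    6.7958 105.    ]
wrist slot3 0.8 [272.1, 351.7] [ 26.3801 -16.3084 105.    ]
top knob 0.6 [235.3, 278.0] [  2.3934 -26.2021 182.    ]
top gate 0.75 [241.3, 267.3] [ -0.0846   3.0497 105.    ]
top slot3 0.94 [226.1, 277.9] [ 27.8052 -18.6135 105.    ]
side knob 0.62 [261.1, 313.6] [  0.204  -24.1629 182.    ]
side gate 0.9 [321.0, 311.3] [  1.6315   5.2676 105.    ]
side slot3 0.77 [310.0, 294.2] [ 25.1536 -13.4126 105.    ]
gate 3 [0.5723 0.0573 0.1024] [  1.1563   4.2391 102.368 ]
slot3 3 [0.5999 0.0373 0.1004] [ 26.9428 -18.1514 100.3552]
knob 2 [0.5751 0.0272 0.1806] [  1.3909 -26.0062 180.5988]
tcp winder [  0.7191  -0.0234 182.2599] 10.925 [ 1.2793  1.4787 -0.1777]
```

View pics/w4.png

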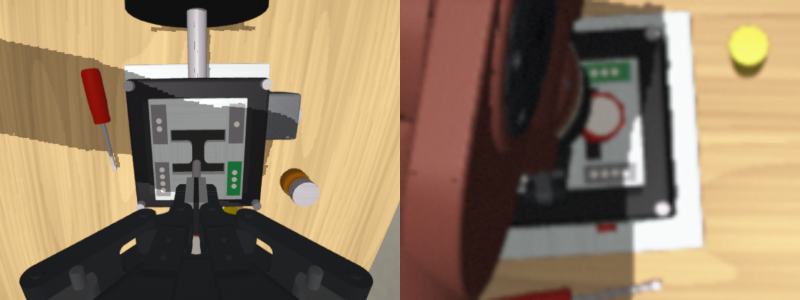

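```bash
python3 -m crank '{"gripper":[-1,-1,-1],"linear":[[-4,0,0],[-7,0,0],[-7,0,0]],"twist":[[0,0,0],[0,0,0],[0,0,0]]}'| sed -n '2p;4p'
python3 -m crank '{"gripper":[-1,-1],"linear":[[-2,0,0],[-2,0,0]],"twist":[[0,0,0],[0,0,0]]}'| sed -n '2p;4p'
python3 -m crank '{"gripper":[-1,-1],"linear":[[-2,0,0],[-2,0,0]],"twist":[[0,0,0],[0,0,0]]}'| sed -n '2p;4p'
```

```text
ee_pos: [0.5727, 0.0466, 0.182]
contact_force: [-0.3, 6.3, -2.0]
ee_pos: [0.5727, 0.0457, 0.1819]
contact_force: [-1.1, 10.9, -1.5]
ee_pos: [0.5727, 0.045, 0.1819]
contact_force: [0.7, 17.0, -1.9]
```

At the right stop. Now I back off, go round behind the knob and push it forward.

```bash
python3 -m crank '{"gripper":[-1,-1,-1,-1,-1],"linear":[[20,0,0],[20,-40,0],[18,-60,0],[-26,-60,0],[-26,-58,0]],"twist":[[0,0,0],[0,0,0],[0,0,0],[0,0,0],[0,0,0]]}'| sed -n '2p;4p'
python3 w.py w5
```

```text
ee_pos: [0.5176, 0.0094, 0.1827]
contact_force: [0.1, 0.8, -0.1]
wrist knob 0.7 [291.1, 439.6] [ -1.3975 -31.7101 182.    ]
wrist gate 0.76 [184.5, 403.6] [ -0.4808   3.5375 105.    ]
wrist slot3 0.89 [211.7, 440.6] [ 24.6281 -13.9931 105.    ]
top gate 0.71 [214.2, 340.4] [  43.4855 -139.1523  105.    ]
side knob 0.87 [256.0, 316.5] [ -3.0977 -34.2855 182.    ]
side gate 0.78 [322.2, 309.7] [  3.6196   7.422  105.    ]
side slot3 0.61 [307.9, 295.9] [ 23.1484 -17.3463 105.    ]
knob 2 [0.571  0.0232 0.1859] [ -3.1051 -29.6719 185.9157]
gate 3 [ 0.611  -0.0258 -0.0072] [ 32.4936 -81.975   -7.2376]
slot3 2 [0.5953 0.0422 0.1097] [ 22.8044 -12.8725 109.6801]
tcp winder [-57.4583 -36.4711 182.2623] 13.025 [ 0.0436 -0.045   0.1904]
```

View pics/w5.png

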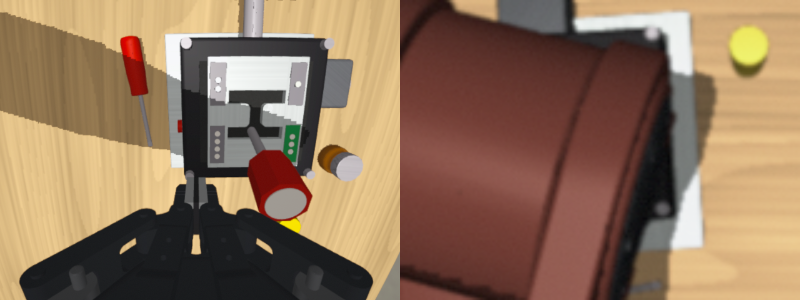

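```bash
python3 -m crank '{"gripper":[-1,-1,-1,-1,-1],"linear":[[0,10,0],[0,20,0],[0,26,0],[0,30,0],[0,34,0]],"twist":[[0,0,0],[0,0,0],[0,0,0],[0,0,0],[0,0,0]]}'| sed -n '2p;4p'
python3 -m crank '{"gripper":[-1,-1,-1,-1,-1],"linear":[[0,5,0],[0,10,0],[0,15,0],[0,20,0],[0,25,0]],"twist":[[0,0,0],[0,0,0],[0,0,0],[0,0,0],[0,0,0]]}'| sed -n '2p;4p'

```

```text
ee_pos: [0.5514, 0.0142, 0.1823]
contact_force: [-2.7, -1.4, 1.0]
ee_pos: [0.5764, 0.0164, 0.1821]
contact_force: [-2.3, -0.2, -0.1]
```

```bash
python3 -m crank '{"gripper":[-1,-1,-1],"linear":[[0,4,0],[0,8,0],[0,8,0]],"twist":[[0,0,0],[0,0,0],[0,0,0]]}'| sed -n '2p;4p'
python3 -m crank '{"gripper":[-1,-1],"linear":[[0,3,0],[0,3,0]],"twist":[[0,0,0],[0,0,0]]}'| sed -n '2p;4p'
python3 -m crank '{"gripper":[-1,-1],"linear":[[0,3,0],[0,3,0]],"twist":[[0,0,0],[0,0,0]]}'| sed -n '2p;4p'
```

```text
ee_pos: [0.5843, 0.0169, 0.182]
contact_force: [-1.7, 0.0, -1.4]
ee_pos: [0.5874, 0.0171, 0.1823]
contact_force: [-3.4, 0.4, -1.0]
ee_pos: [0.5904, 0.0174, 0.1823]
contact_force: [-2.5, 0.2, -0.3]
```

```bash
python3 -m crank '{"gripper":[-1,-1],"linear":[[0,3,0],[0,3,0]],"twist":[[0,0,0],[0,0,0]]}'| sed -n '2p;4p'
python3 -m crank '{"gripper":[-1,-1],"linear":[[0,2,0],[0,2,0]],"twist":[[0,0,0],[0,0,0]]}'| sed -n '2p;4p'
python3 -m crank '{"gripper":[-1,-1],"linear":[[0,2,0],[0,2,0]],"twist":[[0,0,0],[0,0,0]]}'| sed -n '2p;4p'
```

```text
ee_pos: [0.5933, 0.0176, 0.1822]
contact_force: [-2.1, -0.1, -0.8]
ee_pos: [0.5946, 0.0177, 0.1821]
contact_force: [-6.2, -0.2, -0.3]
ee_pos: [0.5956, 0.0178, 0.1818]
contact_force: [-10.4, -1.5, 2.8]
```

Hit the stop. Back off and check.

```bash
python3 -m crank '{"gripper":[-1,-1],"linear":[[0,2,0],[0,2,0]],"twist":[[0,0,0],[0,0,0]]}'| sed -n '2p;4p'
python3 -m crank '{"gripper":[-1,-1,-1,-1,-1],"linear":[[0,-30,0],[0,-60,0],[0,-100,0],[0,-110,-30],[0,-110,-60]],"twist":[[0,0,0],[0,0,0],[0,0,0],[0,0,0],[0,0,0]]}'| sed -n '2p;4p'
python3 w.py w6; python3 -c "
import sys
from h import *
im=bot.grab_frame('side')[180:420,200:520,::-1];cv2.imwrite('pics/s6.png',np.hstack([cv2.resize(im,(400,300)),cv2.imread('pics/w6.png')[:,:400]]))"
```

```text
ee_pos: [0.5965, 0.0179, 0.1817]
contact_force: [-17.6, -2.1, 4.8]
ee_pos: [0.4892, 0.0092, 0.2434]
contact_force: [1.1, -0.5, 0.9]
wrist knob 0.92 [245.7, 518.2] [ 41.5154 -29.3133 182.    ]
wrist slot3 0.56 [197.7, 449.4] [ 25.6252 -13.9305 105.    ]
top knob 0.77 [210.9, 281.4] [ 45.0984 -34.2793 182.    ]
top slot3 0.85 [229.0, 279.4] [ 22.068  -21.2094 105.    ]
side knob 0.89 [260.3, 281.7] [ 39.9757 -24.0002 182.    ]
side gate 0.76 [319.5, 308.1] [  5.9011   2.8155 105.    ]
side slot3 0.57 [309.6, 297.5] [ 20.8129 -14.3156 105.    ]
knob 3 [0.6183 0.0245 0.1756] [ 44.1412 -32.4598 175.5515]
slot3 3 [0.5963 0.0375 0.1019] [ 23.3744 -17.5749 101.9226]
gate 1 [0.5183 0.4953 0.5875] [-14.5506 445.2619 587.5   ]
tcp winder [-85.5964 -36.4396 241.8178] 17.375 [-0.2057  0.3116 -1.0922]
```

View pics/s6.png

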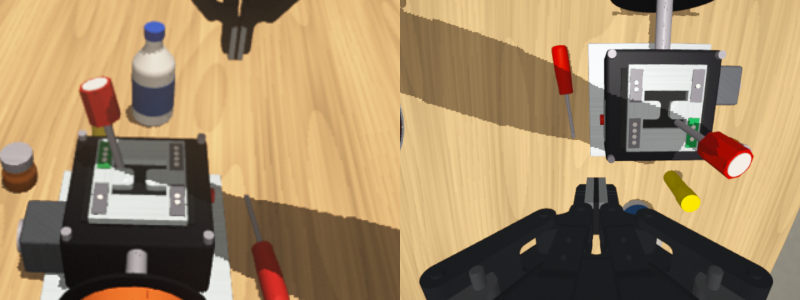

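The lever stands in third beside the green mark (stem at crop pixel 118,160). The bystanders haven't moved and the arm is clear.

```bash
python3 -c "
from workcell import bot
print(bot.close_job())"
```

```text
the job is handed in; nothing more can be done
None
```

The lever is in third gear, pushed with closed fingers until it met the right-hand and forward stops; in the last pictures the arm was clear and the bystanders looked undisturbed, and I handed the job in without getting a verdict back.

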